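# Back the indexing table off by one notch

### The job

The indexing table has gone one notch too far. With a fingertip push the pawl's black ball lever over until the red pawl lifts out of the teeth and stays up, push one of the wheel's upright brass pins to turn the toothed wheel backward (clockwise seen from above) by one notch, 30 degrees, then tip the pawl back down so that its nose drops into the notch. It is all touching and pushing: lift nothing, leave the aluminium ring seated on the wheel and everything else standing or lying where it is.

Things in the scene. Friction and masses are not known exactly. Their poses are not given: they have to be found in the camera images.
- index_base: green cast base plate of a rotary indexing table, bolted to the bench: 245 x 250 x 20 mm. Origin on the bench (underside) straight below the wheel's axis; z up. Its +x direction points from the wheel's axis towards the pawl's nose, its y direction is parallel to the pawl's arm. The plate turns with the set-up: read its yaw.
- wheel_axis (a point): point on the axis of the toothed wheel, at the wheel's upper face, 40 mm above the bench. The wheel lies flat on the base, is 194 mm in diameter and turns about the vertical. Along its rim (radius 74 to 96 mm) stand 12 saw teeth that face up, valleys 41 mm and crests 50 mm above the bench, one every 30 degrees. Raised middle of 100 mm diameter with a spigot, on which the aluminium ring sits (top of the spigot and of the ring 66 mm above the bench).
- index_wheel (a joint): turn of the toothed wheel, rad: grows counter-clockwise seen from above, falls clockwise (backward). Starts near 0 (-0.05 to 0.03, the pawl's play in its notch). One notch is 0.524 rad. With the pawl down the wheel cannot go back past -0.09; in the next notch back the nose goes fully in between -0.59 and -0.49. Plain drag: about 0.22 N m, 3 to 4 N at a pin; it stays where it is left.
- pawl (a joint): lift of the pawl, rad: 0 = down, nose between two teeth; grows as the nose rises; 1.22 = thrown fully back on its stop. Free hinge, top-heavy: let go below about 0.6 rad it falls shut, above about 0.8 rad it falls back on the stop and stays up. Takes about 1 N at the ball. The teeth are cleared above 0.15 rad.
- pawl_pivot (a point): pivot of the pawl, 64 mm above the bench, fixed to the base at x = 84, y = -85 mm in the base's frame; the hinge axis is level and along the base's x. The pivot sits between two cheeks, 38 mm wide over all, up to 78 mm above the bench.
- pawl_ball (a point): centre of the black ball (30 mm in diameter) on the end of the pawl's upright lever, 60 mm from the pivot. Pawl down: the lever (9 mm thick) leans 20 degrees from upright towards the nose, so the ball is 20 mm towards the nose (base +y) and 56 mm above the pivot. Pushing the ball in the base's -y direction, away from the nose, lifts the pawl. On the stop the lever leans 50 degrees the other way.
- pawl_nose (a point): lower front edge of the red pawl's nose. The arm is 85 mm long from the pivot to the nose, 12 mm wide, 8 mm thick, level and along the base's +y when down; the nose hangs 20 mm below the arm's middle line. When up on the stop the arm stands 70 degrees steep, its end 80 mm above the pivot and 29 mm from it towards base +y; pushing its upper part in the base's +y direction, from the side of the ball, tips it down again.
- flange_center (a point): middle of the aluminium ring (72 mm wide, 20 mm high, bore 30 mm) that lies loose over the wheel's spigot and turns with the wheel; 56 mm above the bench
- pin_a (a point): top centre of one of the wheel's four upright brass pins, fixed to the wheel: 13 mm in diameter, 50 mm tall (from 40 to 90 mm above the bench), 64 mm from the wheel's axis, at about 45 degrees counter-clockwise from the base's +x when the wheel's joint reads 0
- pin_b (a point): top centre of one of the wheel's four upright brass pins, fixed to the wheel: 13 mm in diameter, 50 mm tall (from 40 to 90 mm above the bench), 64 mm from the wheel's axis, at about 135 degrees counter-clockwise from the base's +x when the wheel's joint reads 0
- pin_c (a point): top centre of one of the wheel's four upright brass pins, fixed to the wheel: 13 mm in diameter, 50 mm tall (from 40 to 90 mm above the bench), 64 mm from the wheel's axis, at about 225 degrees counter-clockwise from the base's +x when the wheel's joint reads 0
- pin_d (a point): top centre of one of the wheel's four upright brass pins, fixed to the wheel: 13 mm in diameter, 50 mm tall (from 40 to 90 mm above the bench), 64 mm from the wheel's axis, at about 315 degrees counter-clockwise from the base's +x when the wheel's joint reads 0
- bushing: brass stepped bushing, 26 mm wide foot, 34 mm tall, standing on a corner of the base plate; origin under its foot
- gauge_pin: plain steel pin, 20 mm in diameter, 45 mm tall, standing on a corner of the base plate; origin under its foot
- oil_bottle: yellow oil bottle with a red cap, 48 mm wide, 115 mm tall, standing on the bench beside the base; origin under it
- screwdriver: screwdriver with an orange handle lying on the bench beside the base
- wrench: steel wrench lying on the bench beside the base
- tin: empty open blue tin, 64 mm wide, 70 mm tall, standing on the bench beside the base; origin under it

How it is judged (in metres and radians):
On the way, in this order (a step that is already met when the one before it is completed fails the run):
1. the pawl is lifted and stays up, clear of the teeth, with the wheel still in its old notch (value of joint pawl above 0.8 rad and value of joint index_wheel between -0.2 and 0.2 rad), for 0.2 s.
2. the wheel is turned backward by one notch (value of joint index_wheel between -0.64 and -0.4 rad), for 0.2 s.
At the end, for the whole second after the job is handed in: The wheel stands one notch (0.524 rad) backward of its first notch, between -0.64 and -0.40 rad, at rest; the pawl is down (below 0.06 rad) with its nose between the teeth; the ring is still on its spigot (within 8 mm) (all of step 2 and value of joint pawl below 0.06 rad and velocity of joint index_wheel between -0.05 and 0.05 rad/s and distance of flange_center from where it was at the start of the episode below 0.008 m); the robot touches nothing.
It fails at once if the aluminium ring is lifted or knocked off its seat (8 mm) (distance of flange_center from where it was at the start of the episode above 0.008 m).
It fails at once if the brass bushing or the steel gauge pin is moved by more than 15 mm or tipped (distance of any of bushing, gauge_pin from where it was at the start of the episode above 0.015 m or angle between any of bushing, gauge_pin's own z axis and vertical above 0.4 rad).
It fails at once if the oil bottle or the blue tin is moved by more than 15 mm or tipped (distance of any of oil_bottle, tin from where it was at the start of the episode above 0.015 m or angle between any of oil_bottle, tin's own z axis and vertical above 0.4 rad).
It fails at once if the screwdriver or the wrench is moved by more than 15 mm (distance of any of screwdriver, wrench from where it was at the start of the episode above 0.015 m).
It also fails if it takes over 45 s, if anything falls off the work surface, if the arm or the gripper's body presses on something with over 40 N, if the wrist force passes 120 N, or if a joint passes its speed limit or range.

### The arm

A 6-joint arm with a two-finger parallel gripper is mounted at the origin on the work surface. World frame = base frame: x ahead of the robot, y to its left, z up, the work surface at z = 0. Lengths are in mm, angles in degrees, forces in N, time in s.
With the tool pointing down it reaches from about 300 to 850 mm from the base axis. Payload 4.2 kg.
Tool frame: the origin (TCP) lies midway between the tips of the shut fingers; the grasp point (between the pads) lies 19 mm behind it; z points along the fingers, y is the direction in which the jaws open and shut (so a half turn about z gives the same grasp; the last joint's range is limited). The gripper opens to 91 mm and grips with 3 to 60 N. Pads are 32 mm wide; open, the fingers measure 118 mm over their backs; the gripper's body (76 mm by 178 mm) begins 60 mm behind the grasp point.
Start: joints at [-64.916, 18.312, 89.639, -0, 72.044, -1.146], TCP at [254.142, -515.805, 213.976] pointing down, gripper open.
Joint ranges: [-177.97, 177.97], [-48.28, 115.42], [12.27, 149.76], [-77.06, 257.06], [2.81, 150.46], [-146.56, 146.56]. Speed limits (degrees/s): [147.25, 147.25, 180, 180, 180, 180].

### API

Orientations are given as [roll, pitch, yaw] about the fixed x, y, z axes, in that order (R = Rz(yaw) Ry(pitch) Rx(roll)).
In Python, from workcell import env gives the robot as it stands.
- The arm moves only by the shell command python3 -m jog 'ROWS' [FORCE]. ROWS is JSON, a list of rows, each an object of numbers: "dx", "dy", "dz": the shift along the world's x, y, z in m; "wx", "wy", "wz": the turn, a rotation vector about the world's x, y, z in rad; "grip": the gripper's target within -1 to 1 (shut at 1, half-way at 0, fully open at -1). In form: [{"dx": .., "dy": .., "dz": .., "wx": .., "wy": .., "wz": .., "grip": ..}, ...]. A call has 1 to 10 rows; each row shifts and turns the commanded pose from where the row before left it; what a row does not reach is not made up. A row lasts 1/10 s, in which the tool goes at most 50 mm and 8.59 degrees, less where a joint would pass 70% of its speed; a pose out of reach is approached as far as the arm can. A call with a gripper value outside its range is refused whole. The fingers move at their own pace and stop on an object; FORCE is the grip in N (left out, the last holds). Time passes only in rows, so rows that do not move let the fingers close. It gives the time, the measured TCP pose, the force and the opening at its end, in the units of the state.
- env.state(): the state, without advancing time (a new reading comes with each control period).
- env.grab_frame(name): name is "side" or "top" or "wrist"; returns the picture (400x640x3 uint8, red, green, blue); there is no depth.
- env.get_calibration(name): a dict with "fx", "fy", "cx", "cy" (pixels), "R" (3x3) and "t" (3): a world point X has camera coordinates R X + t. Camera axes: x right, y down, z forward; pixel columns grow to the right and rows downward; lengths in mm; the calibration is good to about 2 mm. The wrist camera is an equidistant fisheye: a pixel r from the principal point sees the ray r / f radians off the axis. A picture is of the moment at which its call begins: read the wrist's pose just before it. get_calibration takes no time and is no camera call; for the wrist camera it gives the pose at the moment of the call.
- env.job_done(): hands the job in, once; it reports no verdict.
The state is a dict: "time_s": time; "qpos": joint angles; "qvel": joint speeds; "effort": joint torques, N m; "ee_pos": TCP position; "ee_rot": TCP orientation; "force": force on the tool from outside, world axes, zero at the start; "torque": the same for the moment, N m; "gripper_width": finger opening in mm.
Only numpy, scipy, OpenCV 4.12 (cv2) and the standard library are available. Lean on these libraries where they do the work, as an engineer would, in place of code of your own. Each camera call takes 0.05 s, during which the arm holds its last target. There are 200 camera calls.

## Working session

There is one attempt and no reset: what is moved stays moved. The work goes in short steps, Python scripts to look and compute and a shell command to move; the robot and the scene stay as the last step left them, time stands still between calls to the robot, and variables do not carry over. Pictures are saved under pics/ and viewed, about 8 in all and at most 12, crops included, and the job is handed in when it is done.

```bash
mkdir -p pics; python3 - <<'E'
from workcell import env
import cv2
for n in("top","side"):
    cv2.imwrite(f"pics/{n}0.png",env.grab_frame(n)[:,:,::-1]); c=env.get_calibration(n); print(n,c)
print(env.state())
E
```

```text
top {'fx': 454.9983172108272, 'fy': 454.9983172108272, 'cx': 327.6346226289389, 'cy': 201.34191412901802, 'R': array([[ 0.01461547, -0.99953687, -0.02669127],
       [-0.99829888, -0.01308012, -0.05681779],
       [ 0.05644236,  0.02747628, -0.99802771]]), 't': array([ 25.7795902 , 535.88089124, 897.75011148])}
side {'fx': 468.6994307594775, 'fy': 468.6994307594775, 'cx': 330.0374157769907, 'cy': 202.07678782154102, 'R': array([[-0.99357048, -0.11307682,  0.00559763],
       [-0.063104  ,  0.51206978, -0.85662269],
       [ 0.09399779, -0.85146825, -0.51591301]]), 't': array([ 518.8397819 ,   89.09024133, 1071.95961065])}
{'time_s': 0.1, 'qpos': array([-6.49166946e+01,  1.83491737e+01,  8.96966813e+01, -5.71689137e-04,
        7.20428140e+01, -1.14538528e+00]), 'qvel': array([ 0.07184728,  0.05365544, -0.11458975, -0.07057205,  0.02817934,
        0.05880887]), 'effort': array([ 7.21042306e-04, -4.13330805e+01, -2.32509828e+01,  7.29384064e-02,
        4.22038184e-02, -5.27301108e-05]), 'ee_pos': array([ 253.94842642, -515.41405124,  213.21088407]), 'ee_rot': array([-1.79911338e+02, -1.22898106e-03,  2.62288664e+01]), 'force': array([-0.20247512,  0.16109572, -0.65628097]), 'torque': array([0.02193429, 0.0252802 , 0.02798035]), 'gripper_width': 91.47377718953584}
```

View pics/top0.png

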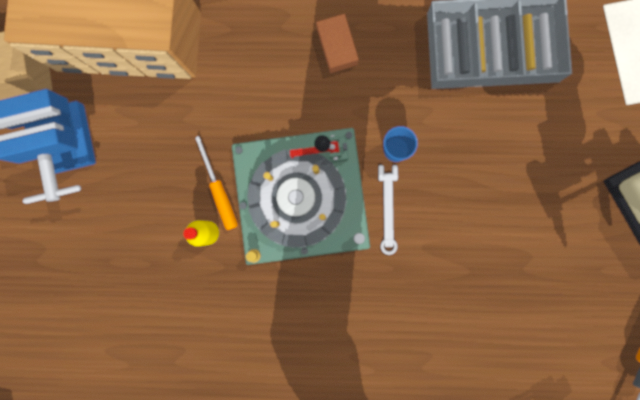

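View pics/side0.png

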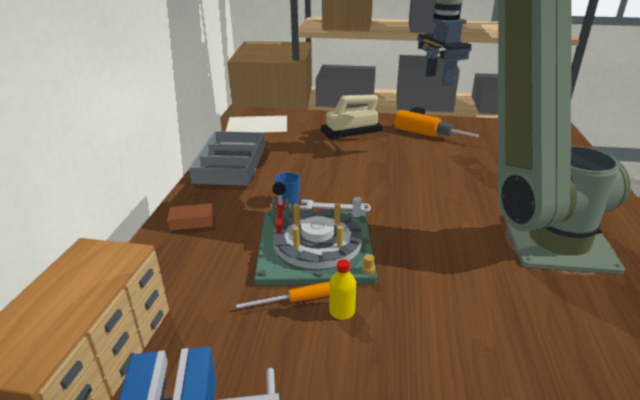

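The top view shows the base centred near (296,197), with the pawl on the far (+x) side and its nose pointing to image left (+y). The tin is at (400,143), the wrench at (388,210) and the bottle at (202,233). The side view agrees. I'll enlarge the crop to get precise points.

```bash
python3 - <<'E'
import cv2
i=cv2.imread("pics/top0.png")[120:270,180:380]
cv2.imwrite("pics/topc.png",cv2.resize(i,None,fx=4,fy=4,interpolation=cv2.INTER_CUBIC))
E
cat > h.py <<'E'
import numpy as np
from workcell import env
def ray(n,u,v,z):
    c=env.get_calibration(n); R=np.array(c["R"]);t=np.array(c["t"])
    d=R.T@np.array([(u-c["cx"])/c["fx"],(v-c["cy"])/c["fy"],1]); o=-R.T@t
    return (o+d*(z-o[2])/d[2])[:2]
def proj(n,X):
    c=env.get_calibration(n); p=np.array(c["R"])@np.array(X)+c["t"]
    return c["fx"]*p[0]/p[2]+c["cx"],c["fy"]*p[1]/p[2]+c["cy"]
E
```

```text
(no output)
```

View pics/topc.png

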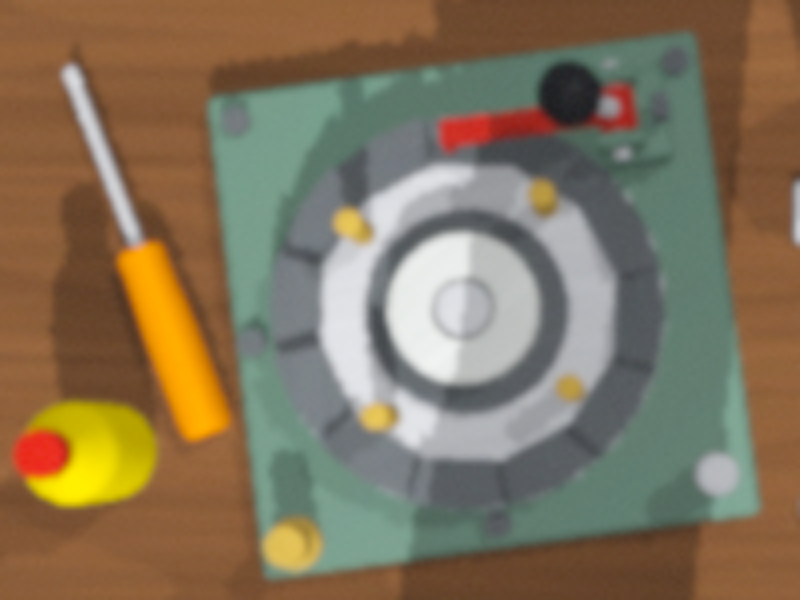

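The crop shows the ring's spigot at (463,308), the ball at (570,93) and the pin tops at a (348,219), d (543,190), b (375,418) and c (572,386). The base corners are (208,97), (692,32), (760,512) and (266,578).

```bash
python3 - <<'E'
from h import *
f=lambda u,v,z: ray("top",180+(u-1.5)/4,120+(v-1.5)/4,z)
c=np.array([f(*p,20) for p in((208,97),(692,32),(760,512),(266,578))])
print("corners",c.round(1).tolist())
d=[c[0]-c[3],c[1]-c[2]]; e=[c[0]-c[1],c[3]-c[2]]
y1=[np.degrees(np.arctan2(a[1],a[0])) for a in d]; y2=[np.degrees(np.arctan2(-a[0],a[1])) for a in e]; print(y1,y2,[np.linalg.norm(a) for a in d+e])
yaw=np.mean(y1+y2); a=np.radians(yaw); ex=np.array([np.cos(a),np.sin(a)]); ey=np.array([-ex[1],ex[0]])
o=f(463,308,66); print("yaw",yaw,"axis",o)
pins=dict(a=f(348,219,90),b=f(375,418,90),c=f(572,387,90),d=f(543,188,90))
for k,p in pins.items(): q=p-o; print(k,p.round(1),np.linalg.norm(q).round(1),(np.degrees(np.arctan2(q[1],q[0]))-yaw)%360)
print("pinmean",np.mean(list(pins.values()),0))
b=f(570,93,120); print("ball",b,"exp",o+84*ex-65*ey,"pivot",o+84*ex-85*ey)
print("nose expected",o+84*ex, "seen nose-end", f(440,133,64))
print("gauge",f(717,475,65),"bush",f(293,545,54),"tin",ray("top",400,140,70),"bottle cap",f(42,453,115))
print("ex",ex,"ey",ey)
for n,z,p in(("ball",120,b),("axis",66,o)): print(n,proj("side",[*p,z]))
E
```

```text
corners [[649.1, 229.1], [684.5, -15.1], [444.5, -51.5], [407.9, 193.6]]
[np.float64(8.370130788941776), np.float64(8.624453746614577)] [np.float64(8.242624822689644), np.float64(8.493750937343577)] [np.float64(243.8651325654385), np.float64(242.78374919012293), np.float64(246.73887084804159), np.float64(247.81649508996713)]
yaw 8.432740073897394 axis [540.79762762  93.29183648]
a [579.9 145.2] 65.0 44.55348325750935
b [487.9 130.6] 64.8 136.36531476024808
c [503.4  40. ] 65.1 226.54396660911817
d [595.4  54.8] 66.8 316.3933035886095
pinmean [541.65255045  92.64965835]
ball [634.31448152  41.73491084] exp [633.42161741  41.31302814] pivot [636.35458334  21.52925421]
nose expected [623.88947812 105.6102934 ] seen nose-end [624.81211413 106.1022962 ]
gauge [463.48831512 -28.12317386] bush [426.66342243 174.04928893] tin [ 650.54689582 -103.68733667] bottle cap [469.89946301 276.65017937]
ex [0.9891887 0.1466483] ey [-0.1466483  0.9891887]
ball (np.float64(277.7151185867393), np.float64(187.40987173521148))
axis (np.float64(316.72815032216397), np.float64(223.5303432803442))
```

```bash
python3 -m jog '[{"dx":0.021,"dy":0.033,"wz":-0.035,"grip":1},{"dx":0.021,"dy":0.033,"wz":-0.035,"grip":1},{"dx":0.021,"dy":0.033,"wz":-0.035,"grip":1},{"dx":0.021,"dy":0.033,"wz":-0.035,"grip":1},{"dx":0.021,"dy":0.033,"wz":-0.035,"grip":1},{"dx":0.021,"dy":0.033,"wz":-0.035,"grip":1},{"dx":0.021,"dy":0.033,"wz":-0.035,"grip":1},{"dx":0.021,"dy":0.033,"wz":-0.035,"grip":1},{"dx":0.021,"dy":0.033,"wz":-0.03,"grip":1}]' 20
python3 -m jog '[{"dx":0.021,"dy":0.034,"grip":1},{"dx":0.021,"dy":0.034,"grip":1},{"dx":0.021,"dy":0.034,"grip":1},{"dx":0.021,"dy":0.034,"grip":1},{"dx":0.021,"dy":0.034,"grip":1},{"dx":0.021,"dy":0.034,"grip":1},{"dx":0.021,"dy":0.034,"grip":1},{"dx":0.021,"dy":0.034,"grip":1},{"dx":0.016,"dy":0.032,"grip":1},{"grip":1}]'
```

```text
invalid input
invalid input
```

```bash
python3 -m jog '[{"dx":0.021,"dy":0.033,"dz":0,"wx":0,"wy":0,"wz":-0.035,"grip":1},{"dx":0.021,"dy":0.033,"dz":0,"wx":0,"wy":0,"wz":-0.035,"grip":1}]' 20
```

```text
time_s: 0.3
ee_pos: [296.0, -449.3, 213.2]
ee_rot: [-179.9, 0.0, 22.0]
force: [0.6, 0.1, 0.0]
gripper_width: 77.9
```

```bash
python3 -m jog '[{"dx":0.021,"dy":0.033,"dz":0,"wx":0,"wy":0,"wz":-0.03,"grip":1},{"dx":0.021,"dy":0.033,"dz":0,"wx":0,"wy":0,"wz":-0.03,"grip":1},{"dx":0.021,"dy":0.033,"dz":0,"wx":0,"wy":0,"wz":-0.03,"grip":1},{"dx":0.021,"dy":0.033,"dz":0,"wx":0,"wy":0,"wz":-0.03,"grip":1},{"dx":0.021,"dy":0.033,"dz":0,"wx":0,"wy":0,"wz":-0.03,"grip":1},{"dx":0.021,"dy":0.033,"dz":0,"wx":0,"wy":0,"wz":-0.03,"grip":1},{"dx":0.021,"dy":0.033,"dz":0,"wx":0,"wy":0,"wz":-0.03,"grip":1},{"dx":0.021,"dy":0.033,"dz":0,"wx":0,"wy":0,"wz":-0.027,"grip":1}]'
python3 -m jog '[{"dx":0.021,"dy":0.034,"dz":0,"wx":0,"wy":0,"wz":0,"grip":1},{"dx":0.021,"dy":0.034,"dz":0,"wx":0,"wy":0,"wz":0,"grip":1},{"dx":0.021,"dy":0.034,"dz":0,"wx":0,"wy":0,"wz":0,"grip":1},{"dx":0.021,"dy":0.034,"dz":0,"wx":0,"wy":0,"wz":0,"grip":1},{"dx":0.021,"dy":0.034,"dz":0,"wx":0,"wy":0,"wz":0,"grip":1},{"dx":0.021,"dy":0.034,"dz":0,"wx":0,"wy":0,"wz":0,"grip":1},{"dx":0.021,"dy":0.034,"dz":0,"wx":0,"wy":0,"wz":0,"grip":1},{"dx":0.016,"dy":0.033,"dz":0,"wx":0,"wy":0,"wz":0,"grip":1},{"dx":0,"dy":0,"dz":0,"wx":0,"wy":0,"wz":0,"grip":1}]'
```

```text
time_s: 1.1
ee_pos: [464.5, -184.2, 213.7]
ee_rot: [-180.0, 0.0, 8.6]
force: [0.6, 0.1, -0.8]
gripper_width: 13.9
time_s: 2.0
ee_pos: [628.4, 89.2, 212.7]
ee_rot: [-179.9, 0.0, 8.9]
force: [-0.1, -0.6, 0.3]
gripper_width: 0.3
```

```bash
python3 -m jog '[{"dx":-0.001,"dy":0,"dz":-0.021,"wx":0,"wy":0,"wz":0,"grip":1},{"dx":0,"dy":0,"dz":-0.021,"wx":0,"wy":0,"wz":0,"grip":1},{"dx":0,"dy":0,"dz":-0.021,"wx":0,"wy":0,"wz":0,"grip":1},{"dx":0,"dy":0,"dz":-0.02,"wx":0,"wy":0,"wz":0,"grip":1},{"dx":0,"dy":0,"dz":-0.02,"wx":0,"wy":0,"wz":0,"grip":1},{"dx":0,"dy":0,"dz":0,"wx":0,"wy":0,"wz":0,"grip":1}]'
python3 -m jog '[{"dx":0.0015,"dy":-0.01,"dz":0,"wx":0,"wy":0,"wz":0,"grip":1},{"dx":0.0015,"dy":-0.01,"dz":0,"wx":0,"wy":0,"wz":0,"grip":1},{"dx":0.0015,"dy":-0.01,"dz":0,"wx":0,"wy":0,"wz":0,"grip":1},{"dx":0.0015,"dy":-0.01,"dz":0,"wx":0,"wy":0,"wz":0,"grip":1}]'
python3 - <<'E'
from h import *; import cv2
cv2.imwrite("pics/s1.png",cv2.resize(env.grab_frame("side")[130:300,220:420,::-1],None,fx=3,fy=3,interpolation=2))
E
```

```text
time_s: 2.6
ee_pos: [623.4, 84.1, 107.7]
ee_rot: [180.0, 0.4, 8.6]
force: [-0.3, -0.3, 0.7]
gripper_width: 0.4
time_s: 3.0
ee_pos: [632.9, 44.1, 112.2]
ee_rot: [180.0, -0.1, 8.6]
force: [-0.7, 0.9, 0.4]
gripper_width: 0.1
```

View pics/s1.png

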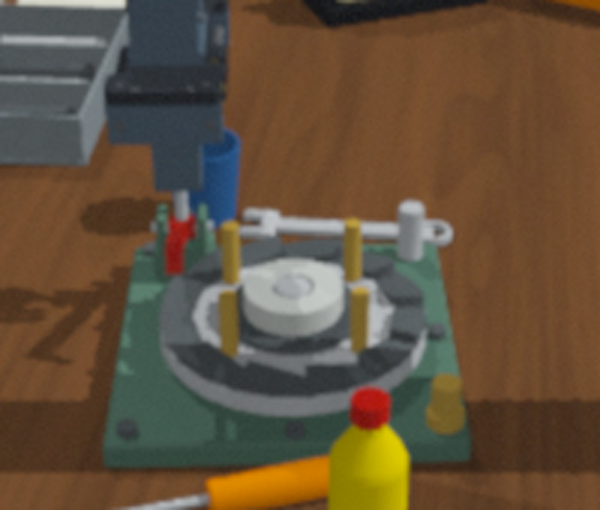

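The view shows the finger in line with the lever and the red arm rising between the cheeks near (180,240). I'll continue the push.

```bash
python3 -m jog '[{"dx":0.0015,"dy":-0.01,"dz":0,"wx":0,"wy":0,"wz":0,"grip":1},{"dx":0.0015,"dy":-0.01,"dz":0,"wx":0,"wy":0,"wz":0,"grip":1},{"dx":0.0015,"dy":-0.01,"dz":0,"wx":0,"wy":0,"wz":0,"grip":1},{"dx":0.001,"dy":-0.007,"dz":0,"wx":0,"wy":0,"wz":0,"grip":1},{"dx":0,"dy":0,"dz":0,"wx":0,"wy":0,"wz":0,"grip":1},{"dx":0,"dy":0,"dz":0,"wx":0,"wy":0,"wz":0,"grip":1},{"dx":0,"dy":0,"dz":0,"wx":0,"wy":0,"wz":0,"grip":1}]'
python3 - <<'E'
from h import *; import cv2
t=cv2.resize(env.grab_frame("top")[110:270,210:410,::-1],None,fx=2,fy=2,interpolation=2)
s=cv2.resize(env.grab_frame("side")[130:290,220:420,::-1],None,fx=2,fy=2,interpolation=2)
cv2.imwrite("pics/b2.png",cv2.hconcat([t,s]))
E
```

```text
time_s: 3.75
ee_pos: [637.6, 8.5, 111.0]
ee_rot: [-180.0, 0.0, 8.7]
force: [-0.4, -0.0, 0.2]
gripper_width: 0.6
```

View pics/b2.png

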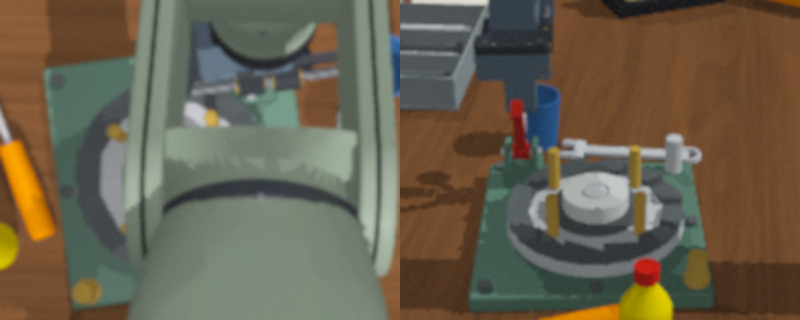

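Seen from the side, the red pawl now stands upright and the force is zero. Next I retract, go behind pin b and turn the tool 30 degrees.

```bash
python3 -m jog '[{"dx":0,"dy":0,"dz":0.02,"wx":0,"wy":0,"wz":0,"grip":1},{"dx":0,"dy":0,"dz":0.035,"wx":0,"wy":0,"wz":0,"grip":1},{"dx":0,"dy":0,"dz":0.04,"wx":0,"wy":0,"wz":0,"grip":1},{"dx":-0.029,"dy":0.017,"dz":0,"wx":0,"wy":0,"wz":0.087,"grip":1},{"dx":-0.029,"dy":0.017,"dz":0,"wx":0,"wy":0,"wz":0.087,"grip":1},{"dx":-0.029,"dy":0.017,"dz":0,"wx":0,"wy":0,"wz":0.087,"grip":1},{"dx":-0.029,"dy":0.017,"dz":0,"wx":0,"wy":0,"wz":0.087,"grip":1},{"dx":-0.03,"dy":0.017,"dz":0,"wx":0,"wy":0,"wz":0.087,"grip":1},{"dx":-0.03,"dy":0.016,"dz":0,"wx":0,"wy":0,"wz":0.087,"grip":1},{"dx":0,"dy":0,"dz":0,"wx":0,"wy":0,"wz":0,"grip":1}]'
python3 - <<'E'
from h import *; import cv2
s=cv2.resize(env.grab_frame("side")[130:290,220:420,::-1],None,fx=3,fy=3,interpolation=2)
cv2.imwrite("pics/s3.png",s); print(env.state()["ee_pos"])
E
```

```text
time_s: 4.85
ee_pos: [457.9, 110.6, 206.2]
ee_rot: [-179.9, 0.1, 38.8]
force: [0.8, -0.1, 1.0]
gripper_width: 0.4
[460.26597901 110.0488517  206.45312086]
```

View pics/s3.png

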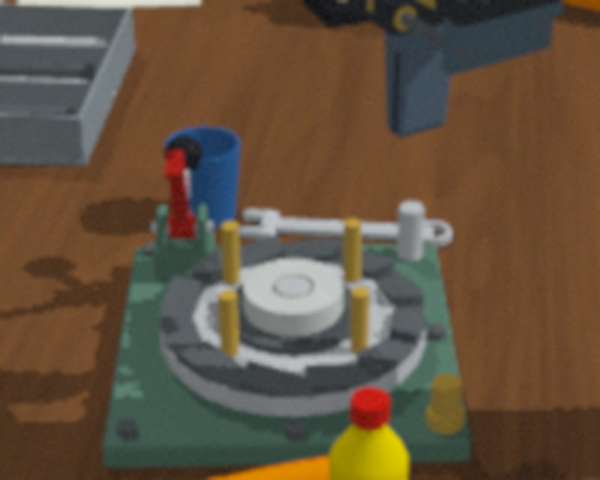

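The pawl is up on its stop and the finger is clear. I'll descend behind pin b.

```bash
python3 -m jog '[{"dx":0,"dy":0,"dz":-0.03,"wx":0,"wy":0,"wz":0,"grip":1},{"dx":0,"dy":0,"dz":-0.03,"wx":0,"wy":0,"wz":0,"grip":1},{"dx":0,"dy":0,"dz":-0.03,"wx":0,"wy":0,"wz":0,"grip":1},{"dx":0,"dy":0,"dz":-0.025,"wx":0,"wy":0,"wz":0,"grip":1},{"dx":0,"dy":0,"dz":-0.015,"wx":0,"wy":0,"wz":0,"grip":1},{"dx":0,"dy":0,"dz":0,"wx":0,"wy":0,"wz":0,"grip":1},{"dx":0,"dy":0,"dz":0,"wx":0,"wy":0,"wz":0,"grip":1}]'
```

```text
time_s: 5.6
ee_pos: [462.7, 109.1, 76.2]
ee_rot: [180.0, -0.0, 38.5]
force: [1.3, 0.1, -0.4]
gripper_width: 0.4
```

```bash
python3 -m jog '[{"dx":0.004,"dy":0.0031,"dz":0,"wx":0,"wy":0,"wz":0,"grip":1},{"dx":0.004,"dy":0.0031,"dz":0,"wx":0,"wy":0,"wz":0,"grip":1},{"dx":0.004,"dy":0.0031,"dz":0,"wx":0,"wy":0,"wz":0,"grip":1},{"dx":0.004,"dy":0.0031,"dz":0,"wx":0,"wy":0,"wz":0,"grip":1},{"dx":0.004,"dy":0.0031,"dz":0,"wx":0,"wy":0,"wz":0,"grip":1},{"dx":0.004,"dy":0.0031,"dz":0,"wx":0,"wy":0,"wz":0,"grip":1},{"dx":0.004,"dy":0.0031,"dz":0,"wx":0,"wy":0,"wz":0,"grip":1},{"dx":0.003,"dy":0.0025,"dz":0,"wx":0,"wy":0,"wz":0,"grip":1},{"dx":0,"dy":0,"dz":0,"wx":0,"wy":0,"wz":0,"grip":1}]'
cat > look.py <<'E'
from h import *; import cv2,sys
n=sys.argv[1]
s=cv2.resize(env.grab_frame("side")[140:270,240:400,::-1],None,fx=5,fy=4.6,interpolation=2) if 0 else cv2.resize(env.grab_frame("side")[140:280,240:400,::-1],None,fx=4,fy=4,interpolation=2)
cv2.imwrite(f"pics/{n}.png",s); 
a=np.radians(8.43); e=np.array([541,93.])
for j in (-.35,-.45,-.54,-.62):
    print(j,[tuple(np.round([(x-240)*4+1.5 if i==0 else (x-140)*4+1.5 for i,x in enumerate(proj("side",[*(e+64*np.array([np.cos(q),np.sin(q)])),90]))])) for q in (a+np.radians(k)+j for k in(45,135,225,315))])
print(env.state()["ee_pos"])
E
python3 look.py s4
```

```text
time_s: 6.5
ee_pos: [490.8, 134.4, 75.5]
ee_rot: [-179.8, 0.2, 38.5]
force: [-4.1, 1.8, -1.9]
gripper_width: 0.4
-0.35 [(np.float64(196.0), np.float64(327.0)), (np.float64(362.0), np.float64(359.0)), (np.float64(414.0), np.float64(270.0)), (np.float64(258.0), np.float64(242.0))]
-0.45 [(np.float64(192.0), np.float64(321.0)), (np.float64(351.0), np.float64(362.0)), (np.float64(419.0), np.float64(275.0)), (np.float64(269.0), np.float64(240.0))]
-0.54 [(np.float64(189.0), np.float64(315.0)), (np.float64(340.0), np.float64(364.0)), (np.float64(422.0), np.float64(281.0)), (np.float64(279.0), np.float64(238.0))]
-0.62 [(np.float64(188.0), np.float64(310.0)), (np.float64(330.0), np.float64(365.0)), (np.float64(425.0), np.float64(286.0)), (np.float64(288.0), np.float64(237.0))]
[490.78267215 134.35323198  75.46484532]
```

View pics/s4.png

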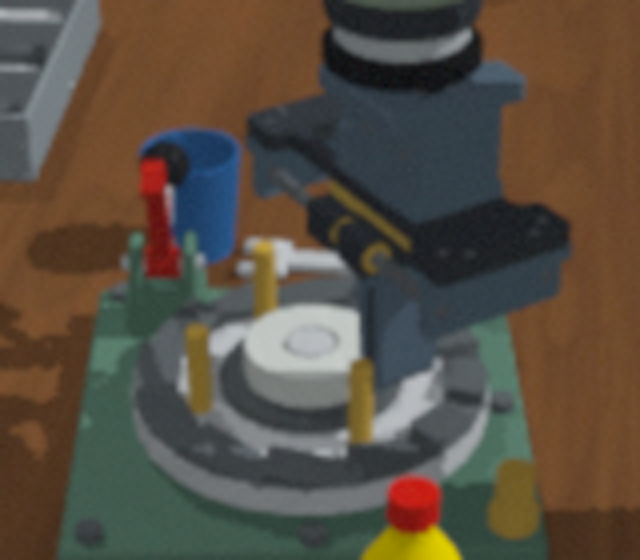

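The pin tops are at a (196,327), b (362,361) and d (264,243), which puts the wheel at about -0.36 to -0.40 rad. It needs about 9 mm more.

```bash
python3 -m jog '[{"dx":0.0025,"dy":0.002,"dz":0,"wx":0,"wy":0,"wz":0,"grip":1},{"dx":0.0025,"dy":0.002,"dz":0,"wx":0,"wy":0,"wz":0,"grip":1},{"dx":0.002,"dy":0.0015,"dz":0,"wx":0,"wy":0,"wz":0,"grip":1},{"dx":0,"dy":0,"dz":0,"wx":0,"wy":0,"wz":0,"grip":1},{"dx":0,"dy":0,"dz":0,"wx":0,"wy":0,"wz":0,"grip":1},{"dx":0,"dy":0,"dz":0,"wx":0,"wy":0,"wz":0,"grip":1}]'
python3 look.py s5
```

```text
time_s: 7.15
ee_pos: [499.2, 139.0, 75.7]
ee_rot: [-180.0, 0.0, 38.5]
force: [-3.3, 0.1, -2.9]
gripper_width: 0.0
-0.35 [(np.float64(196.0), np.float64(327.0)), (np.float64(362.0), np.float64(359.0)), (np.float64(414.0), np.float64(270.0)), (np.float64(258.0), np.float64(242.0))]
-0.45 [(np.float64(192.0), np.float64(321.0)), (np.float64(351.0), np.float64(362.0)), (np.float64(419.0), np.float64(275.0)), (np.float64(269.0), np.float64(240.0))]
-0.54 [(np.float64(189.0), np.float64(315.0)), (np.float64(340.0), np.float64(364.0)), (np.float64(422.0), np.float64(281.0)), (np.float64(279.0), np.float64(238.0))]
-0.62 [(np.float64(188.0), np.float64(310.0)), (np.float64(330.0), np.float64(365.0)), (np.float64(425.0), np.float64(286.0)), (np.float64(288.0), np.float64(237.0))]
[499.26962462 139.01151648  75.77794223]
```

View pics/s5.png

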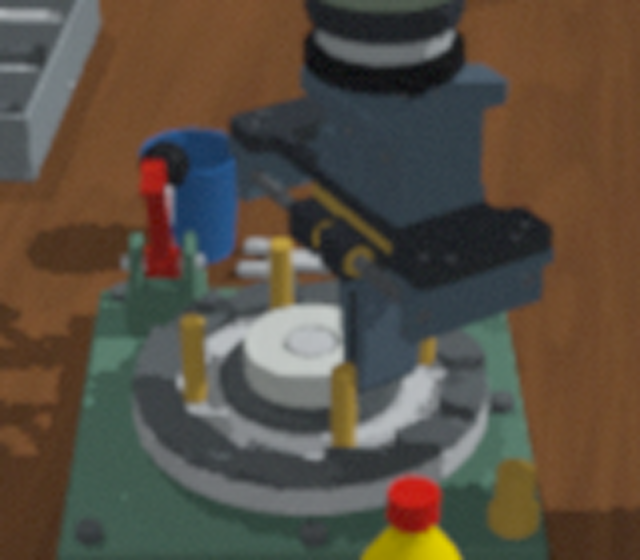

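The pin tops are now at a (193,317), b (343,365) and d (281,240), so the wheel is at about -0.53 rad, inside the nose window. I'll back off, lift and go over to the gap between ball and arm.

```bash
python3 -m jog '[{"dx":-0.006,"dy":-0.0045,"dz":0,"wx":0,"wy":0,"wz":0,"grip":1},{"dx":-0.006,"dy":-0.0045,"dz":0,"wx":0,"wy":0,"wz":0,"grip":1},{"dx":0,"dy":0,"dz":0.03,"wx":0,"wy":0,"wz":0,"grip":1},{"dx":0,"dy":0,"dz":0.05,"wx":0,"wy":0,"wz":0,"grip":1},{"dx":0,"dy":0,"dz":0.05,"wx":0,"wy":0,"wz":0,"grip":1}]'
python3 -m jog '[{"dx":0.025,"dy":-0.019,"dz":0,"wx":0,"wy":0,"wz":-0.087,"grip":1},{"dx":0.025,"dy":-0.019,"dz":0,"wx":0,"wy":0,"wz":-0.087,"grip":1},{"dx":0.025,"dy":-0.019,"dz":0,"wx":0,"wy":0,"wz":-0.087,"grip":1},{"dx":0.025,"dy":-0.019,"dz":0,"wx":0,"wy":0,"wz":-0.087,"grip":1},{"dx":0.025,"dy":-0.019,"dz":0,"wx":0,"wy":0,"wz":-0.087,"grip":1},{"dx":0.025,"dy":-0.02,"dz":0,"wx":0,"wy":0,"wz":-0.087,"grip":1},{"dx":0,"dy":0,"dz":0,"wx":0,"wy":0,"wz":0,"grip":1},{"dx":0,"dy":0,"dz":0,"wx":0,"wy":0,"wz":0,"grip":1}]'
```

```text
time_s: 7.7
ee_pos: [487.7, 129.3, 207.7]
ee_rot: [179.9, -0.0, 38.5]
force: [0.6, 0.3, 0.1]
gripper_width: 0.8
time_s: 8.5
ee_pos: [637.9, 14.0, 206.0]
ee_rot: [180.0, -0.0, 8.6]
force: [0.1, -0.0, 0.4]
gripper_width: 0.6
```

```bash
python3 -m jog '[{"dx":0,"dy":0,"dz":-0.03,"wx":0,"wy":0,"wz":0,"grip":1},{"dx":0,"dy":0,"dz":-0.03,"wx":0,"wy":0,"wz":0,"grip":1},{"dx":0,"dy":0,"dz":-0.02,"wx":0,"wy":0,"wz":0,"grip":1},{"dx":0,"dy":0,"dz":-0.012,"wx":0,"wy":0,"wz":0,"grip":1},{"dx":0,"dy":0,"dz":-0.008,"wx":0,"wy":0,"wz":0,"grip":1},{"dx":0,"dy":0,"dz":0,"wx":0,"wy":0,"wz":0,"grip":1},{"dx":0,"dy":0,"dz":0,"wx":0,"wy":0,"wz":0,"grip":1}]'
python3 look.py s6
```

```text
time_s: 9.2
ee_pos: [638.2, 15.0, 107.1]
ee_rot: [180.0, -0.1, 8.7]
force: [0.4, 1.1, -0.3]
gripper_width: 0.2
-0.35 [(np.float64(196.0), np.float64(327.0)), (np.float64(362.0), np.float64(359.0)), (np.float64(414.0), np.float64(270.0)), (np.float64(258.0), np.float64(242.0))]
-0.45 [(np.float64(192.0), np.float64(321.0)), (np.float64(351.0), np.float64(362.0)), (np.float64(419.0), np.float64(275.0)), (np.float64(269.0), np.float64(240.0))]
-0.54 [(np.float64(189.0), np.float64(315.0)), (np.float64(340.0), np.float64(364.0)), (np.float64(422.0), np.float64(281.0)), (np.float64(279.0), np.float64(238.0))]
-0.62 [(np.float64(188.0), np.float64(310.0)), (np.float64(330.0), np.float64(365.0)), (np.float64(425.0), np.float64(286.0)), (np.float64(288.0), np.float64(237.0))]
[638.42338928  14.99189906 107.25766724]
```

View pics/s6.png

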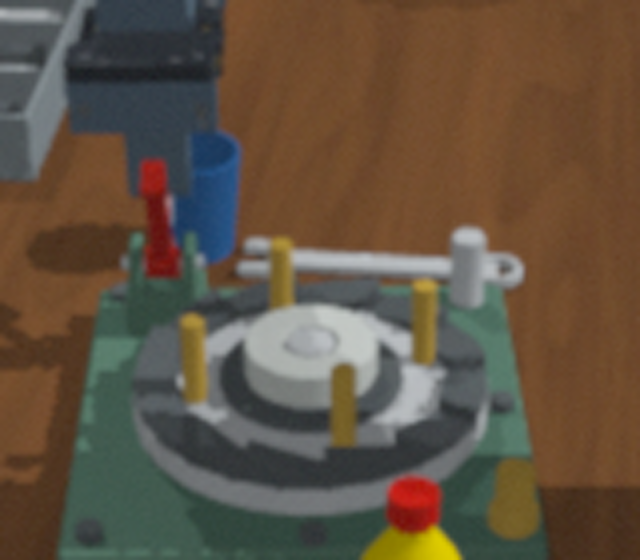

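The finger is behind the raised arm, in front of the ball, and the wheel is unchanged. I'll tip the pawl down.

```bash
python3 -m jog '[{"dx":-0.0015,"dy":0.01,"dz":0,"wx":0,"wy":0,"wz":0,"grip":1},{"dx":-0.0015,"dy":0.01,"dz":0,"wx":0,"wy":0,"wz":0,"grip":1},{"dx":-0.0015,"dy":0.01,"dz":0,"wx":0,"wy":0,"wz":0,"grip":1},{"dx":-0.0015,"dy":0.01,"dz":0,"wx":0,"wy":0,"wz":0,"grip":1},{"dx":-0.0015,"dy":0.01,"dz":0,"wx":0,"wy":0,"wz":0,"grip":1},{"dx":-0.0015,"dy":0.01,"dz":0,"wx":0,"wy":0,"wz":0,"grip":1},{"dx":-0.0015,"dy":0.01,"dz":0,"wx":0,"wy":0,"wz":0,"grip":1},{"dx":-0.0005,"dy":0.004,"dz":0,"wx":0,"wy":0,"wz":0,"grip":1},{"dx":0,"dy":0,"dz":0,"wx":0,"wy":0,"wz":0,"grip":1}]'
python3 -m jog '[{"dx":0,"dy":0,"dz":0.03,"wx":0,"wy":0,"wz":0,"grip":1},{"dx":0,"dy":0,"dz":0.04,"wx":0,"wy":0,"wz":0,"grip":1},{"dx":-0.02,"dy":-0.04,"dz":0.02,"wx":0,"wy":0,"wz":0,"grip":1},{"dx":-0.03,"dy":-0.04,"dz":0,"wx":0,"wy":0,"wz":0,"grip":1},{"dx":-0.03,"dy":-0.04,"dz":0,"wx":0,"wy":0,"wz":0,"grip":1},{"dx":-0.03,"dy":-0.04,"dz":0,"wx":0,"wy":0,"wz":0,"grip":1},{"dx":-0.03,"dy":-0.04,"dz":0,"wx":0,"wy":0,"wz":0,"grip":1},{"dx":-0.03,"dy":-0.04,"dz":0,"wx":0,"wy":0,"wz":0,"grip":1},{"dx":-0.03,"dy":-0.04,"dz":0,"wx":0,"wy":0,"wz":0,"grip":1},{"dx":0,"dy":0,"dz":0,"wx":0,"wy":0,"wz":0,"grip":1}]'
python3 look.py s7; python3 - <<'E'
from h import *; import cv2
a=cv2.imread("pics/s7.png"); a=cv2.resize(a,(400,350))
t=cv2.resize(env.grab_frame("top")[120:270,220:380,::-1],(400,375),interpolation=2)[:350]
cv2.imwrite("pics/f8.png",cv2.hconcat([a,t]))
E
```

```text
time_s: 10.15
ee_pos: [626.5, 89.6, 106.0]
ee_rot: [180.0, 0.0, 8.7]
force: [-0.1, 0.6, 0.2]
gripper_width: 0.7
time_s: 11.15
ee_pos: [423.1, -195.1, 196.2]
ee_rot: [179.9, 0.1, 8.2]
force: [0.7, -0.3, 0.3]
gripper_width: 0.3
-0.35 [(np.float64(196.0), np.float64(327.0)), (np.float64(362.0), np.float64(359.0)), (np.float64(414.0), np.float64(270.0)), (np.float64(258.0), np.float64(242.0))]
-0.45 [(np.float64(192.0), np.float64(321.0)), (np.float64(351.0), np.float64(362.0)), (np.float64(419.0), np.float64(275.0)), (np.float64(269.0), np.float64(240.0))]
-0.54 [(np.float64(189.0), np.float64(315.0)), (np.float64(340.0), np.float64(364.0)), (np.float64(422.0), np.float64(281.0)), (np.float64(279.0), np.float64(238.0))]
-0.62 [(np.float64(188.0), np.float64(310.0)), (np.float64(330.0), np.float64(365.0)), (np.float64(425.0), np.float64(286.0)), (np.float64(288.0), np.float64(237.0))]
[ 425.00938585 -193.31608573  196.27964322]
```

View pics/f8.png

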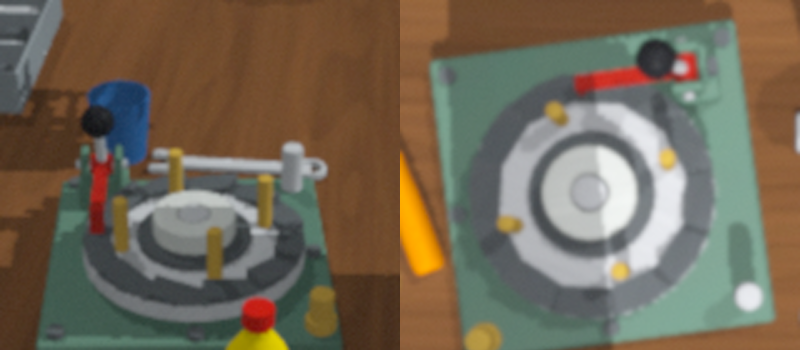

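The pawl is down and the wheel is one notch back. I'll check numerically: ball centroid against the start pictures, and the wheel angle from the pin tops in the top view (full-frame a (282,164), d (327,183), b (263,209), c (308,228)).

```bash
python3 - <<'E'
from h import *; import cv2
def ball(im,x0,x1,y0,y1):
    g=im[y0:y1,x0:x1].max(2).astype(float); w=np.clip(55-g,0,None); yy,xx=np.mgrid[y0:y1,x0:x1]; return (w*xx).sum()/w.sum(),(w*yy).sum()/w.sum()
t0,s0=cv2.imread("pics/top0.png"),cv2.imread("pics/side0.png")
t1,s1=env.grab_frame("top")[:,:,::-1],env.grab_frame("side")[:,:,::-1]
print("top",ball(t0,312,333,133,154),ball(t1,312,333,133,154)); print("side",ball(s0,268,290,178,198),ball(s1,268,290,178,198))
o=np.array([541,93.]); piv=o
a=np.radians(8.43); ex=np.array([np.cos(a),np.sin(a)]); ey=np.array([-ex[1],ex[0]])
for th in(0,.06,.12):
    l=np.radians(20)-th; P=o+84*ex+(-85+60*np.sin(l))*ey; print(th,proj("top",[*P,64+60*np.cos(l)]),proj("side",[*P,64+60*np.cos(l)]))
for k,(u,v) in {45:(282,164.3),315:(327,183),135:(263.3,209),225:(308.2,228)}.items():
    q=ray("top",u,v,90)-[541.2,93]; print(k,((np.degrees(np.arctan2(q[1],q[0]))-8.43-k+180)%360-180)*np.pi/180)
s=env.state(); print(s["time_s"],s["force"])
E
```

```text
top (np.float64(321.64304812834223), np.float64(143.46702317290553)) (np.float64(320.15290519877675), np.float64(139.83792048929664))
side (np.float64(278.52672268907565), np.float64(188.3905882352941)) (np.float64(277.7856838517256), np.float64(188.92969748615255))
0 (np.float64(322.2232297208096), np.float64(143.2625811291249)) (np.float64(278.06807447441975), np.float64(187.23533785051055))
0.06 (np.float64(324.0930448087444), np.float64(142.88651853253498)) (np.float64(278.13618761210034), np.float64(186.03424430965944))
0.12 (np.float64(326.0060248456612), np.float64(142.52621603381328)) (np.float64(278.2104887144315), np.float64(184.90688248473668))
45 -0.540242780980112
315 -0.5531518931772774
135 -0.5087688169169565
225 -0.5093701754865039
11.35 [-0.1680096   0.17816136 -0.80168659]
```

```bash
python3 - <<'E'
from h import *; import cv2
t0,s0=cv2.imread("pics/top0.png"),cv2.imread("pics/side0.png")
for n,i0,(x0,x1,y0,y1) in(("top",t0,(314,331,135,152)),("side",s0,(270,288,179,197))):
    i1=np.ascontiguousarray(env.grab_frame(n)[:,:,::-1]); f=lambda i:cv2.resize(i,None,fx=8,fy=8,interpolation=2)
    r=cv2.matchTemplate(f(i1[y0-6:y1+6,x0-6:x1+6]),f(i0[y0:y1,x0:x1]),cv2.TM_CCOEFF_NORMED); _,m,_,l=cv2.minMaxLoc(r); print(n,m,np.array(l)/8-6)
E
```

```text
top 0.954741358757019 [ 0.    -0.125]
side 0.9518850445747375 [0. 0.]
```

The ball is back where it started to within about 0.1 px (about 0.005 rad), the wheel is at about -0.53 rad and the arm is clear. I'm handing in.

```bash
python3 -c "
from workcell import env
print(env.job_done())"
```

```text
the job is handed in; nothing more can be done
None
```

The indexing table is one notch back with the pawl down in the teeth, and the job is handed in. The last robot clock reading, just before hand-in, was about 11.4 s. No verdict is reported on hand-in.

I pushed the ball lever over until the pawl stayed up on its stop. Then I pushed pin b to turn the wheel clockwise, tipped the pawl back down and moved the arm clear.

**Last checks:**
- **Wheel:** the four pins gave -0.51 to -0.55 rad, mean about -0.53, inside the window where the nose goes fully in.
- **Pawl:** matching the ball against the start pictures showed a shift of about 0.1 px in the top view and none in the side view, so the pawl is fully down.
- **Ring and other objects:** the ring is on its spigot. The bushing, gauge pin, tin, wrench and bottle looked unmoved in the last picture, which shows only part of the tin, wrench and bottle. I judged these by eye and did not measure them. The screwdriver was only partly in that view.
- **Forces:** never more than a few newtons at the readings I took.

**One check disagreed:** a first darkness-centroid check on the ball in the top view was off by 1.5 px and 3.6 px. I put that down to a shadow, and the template matching replaced it.

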